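Put the washed lab ware back on its matching seats

TASK

Put the washed ware away, each piece on the white seat made for it: the steel beaker upright in the big round seat, the small white jar upright in the small round seat, the white tip box flat in the rectangular seat, and the capped tube lying in the middle of the V cradle, barrel down in both saddles. The tube sits in a spring clip with a roof: slide it out sideways through the clip's open side, not straight up. Set each piece down gently without dropping it, and leave the conical flask where it stands.

Things in the scene. Friction and masses are not known exactly. Their poses are not given: they have to be found in the camera images.
- beaker: Loose straight-sided stainless steel beaker, open at the top, 54 mm in diameter, 70 mm tall, 3 mm wall, about 0.13 kg. Origin: centre of its underside; z up.
- jar: Loose small round white weighing jar with a fixed white cap, 34 mm in diameter, 50 mm tall, about 0.06 kg. Origin: centre of its underside; z up.
- tip_box: Loose closed white pipette-tip box with a grey panel on its lid, 50 mm (own x) by 84 mm (own y), 45 mm tall, about 0.10 kg; the lid does not open. Origin: centre of its underside; z up.
- tube: Loose white capped sample tube, lying level in the clip stand, 0.06 kg. Origin: on its axis, middle of its 140 mm length (42 mm above the table in the clip); own y runs along the axis to the cap. Barrel 28 mm in diameter from y = -58 to +52 mm, then a grey cap 34 mm in diameter to +70 mm; the other end a short cone to -70 mm.
- clip: Fixed dark steel stand. Origin: underside centre. Base 66 (x) by 100 (y), 8 thick. Tube axis along y above origin, 42 up. Two clips 8 wide at y = -35, +35, 62 free between for fingers. Each: back wall on +x, roof (top 61 up) to x = -4, so no lifting straight up. Open side -x: a sprung roller 5 high gives way if the tube is pulled level to -x (5 to 8 N); after 30 travel it lifts free. All mm.
- big_round_seat: Fixed low white round seat for the beaker: floor 3 mm thick, rim 9 mm high above the table, 74 mm inside and 82 mm outside diameter. Origin: centre of its underside on the table.
- small_round_seat: Fixed low white round seat for the jar: floor 3 mm thick, rim 9 mm high above the table, 52 mm inside and 60 mm outside diameter. Origin: centre of its underside on the table.
- box_seat: Fixed low white rectangular seat for the tip box: floor 3 mm thick, rim 9 mm high above the table, inside 68 mm (own x) by 102 mm (own y), outside 76 by 110 mm. Origin: centre of its underside on the table.
- cradle: Fixed white cradle for the tube. Origin: underside centre. Base 60 (x) by 100 (y), 8 thick, with two 90-degree V saddles open upward, each 8 wide, at y = -35 and +35, 62 free between; saddle tips 43 above the table, up to 25 either side in x. The seated tube's axis lies along y (cap at either end) above the origin, 42 above the table. All mm.
- flask: Loose amber glass conical flask, 64 mm in diameter at the foot, 93 mm tall, narrow neck, a bystander to be left alone. Origin: centre of its underside; z up.
Not all that is in view belongs to the job. There is more than one size of the jar; the job needs the middle-sized. Leave any pink look-alike of the box_seat alone.

How it is judged (in metres and radians):
At the end, for the whole second after the job is handed in: Beaker, jar and tip box stand upright on the floors of their own seats (centres within 14, 13, 15 mm); the tube lies in both cradle saddles, middle within 15 mm, parallel within 0.1 rad, axis 38 to 46 mm up; all at rest; the flask is upright within 30 mm of its start (horizontal distance between beaker and big_round_seat below 0.014 m and z of beaker in the frame of big_round_seat between 0.0005 and 0.006 m and angle between each of beaker, jar, tip_box's own z axis and vertical below 0.08 rad and horizontal distance between jar and small_round_seat below 0.013 m and z of jar in the frame of small_round_seat between 0.0005 and 0.006 m and horizontal distance between tip_box and box_seat below 0.015 m and z of tip_box in the frame of box_seat between 0.0005 and 0.006 m and horizontal distance between tube and cradle below 0.015 m and z of tube in the frame of cradle between 0.038 and 0.046 m and angle between the y axis of tube and the y axis of cradle, either way round below 0.1 rad and linear speed of each of beaker, jar, tip_box, tube below 0.02 m/s and distance of flask from where it was at the start of the episode below 0.03 m and angle between flask's own z axis and vertical below 0.1 rad); the robot touches nothing.
It fails at once if the beaker falls or is flung: it moves faster than 0.7 m/s (a drop of about 25 mm) while the fingers do not hold it (linear speed of beaker above 0.7 m/s and contact force between the fingers and beaker below 0.05 N).
It fails at once if the jar falls or is flung: it moves faster than 0.7 m/s (a drop of about 25 mm) while the fingers do not hold it (linear speed of jar above 0.7 m/s and contact force between the fingers and jar below 0.05 N).
It fails at once if the tip box falls or is flung: it moves faster than 0.7 m/s (a drop of about 25 mm) while the fingers do not hold it (linear speed of tip_box above 0.7 m/s and contact force between the fingers and tip_box below 0.05 N).
It fails at once if the tube falls or is flung: it moves faster than 0.7 m/s (a drop of about 25 mm) while the fingers do not hold it (linear speed of tube above 0.7 m/s and contact force between the fingers and tube below 0.05 N).
It fails at once if the conical flask is shoved more than 30 mm from its place or knocked over (distance of flask from where it was at the start of the episode above 0.03 m or angle between flask's own z axis and vertical above 0.5 rad).
It also fails if it takes over 115 s, if anything falls off the work surface, if the arm or the gripper's body presses on something with over 40 N, if the wrist force passes 120 N, or if a joint passes its speed limit or range.

ROBOT

A 6-joint arm with a two-finger parallel gripper is mounted at the origin on the work surface. World frame = base frame: x ahead of the robot, y to its left, z up, the work surface at z = 0. Lengths are in m, angles in degrees, forces in N, time in s.
With the tool pointing down it reaches from about 0.25 to 0.725 m from the base axis. Payload 9.7 kg.
Tool frame: the origin (TCP) lies between the finger pads; the fingertips stand bot.tcp_to_tips ahead of it and the grasp point (between the pads) lies 11 mm behind it (bot.tcp_to_tips is the distance from the TCP to the fingertips, in m); z points along the fingers, y is the line along which they close (so a half turn about z gives the same grasp; the last joint's range is limited). The gripper opens to 85 mm and grips with 20 to 120 N. Pads are 22 mm wide; open, the fingers measure 114 mm over their backs; the gripper's body (76 mm by 85 mm) begins 54 mm behind the grasp point. The pads swing forward as they close: fully open they stand 13 mm farther back than shut.
Start: joints at [64.057, 4.979, 10.078, 95.1, 0, 90], TCP at [0.241, 0.495, 0.207] pointing down, gripper open.
Joint ranges: [-179.16, 179.16], [-48.56, 103.87], [-65.8, 70.77], [-126.05, 130.52], [-82.76, 87.17], [-180, 180]. Speed limits (degrees/s): [127.2, 127.2, 147.25, 180, 180, 180].

INTERFACE

Orientations are given as [roll, pitch, yaw] about the fixed x, y, z axes, in that order (R = Rz(yaw) Ry(pitch) Rx(roll)).
In Python, from workcell import bot gives the robot as it stands. The module is installed in compiled form; this text tells all that it offers.
- The arm moves only by the tool carry_out, never from a script. Its arguments are lists of equal length, an entry for each row: "linear": the shift along the world's x, y, z normalised to -1 to 1, where 1 is 2 cm, a list of three; "rotation": the turn, a rotation vector about the world's x, y, z normalised to -1 to 1, where 1 is 8 degrees, a list of three; "grip": the closure, from -1 (fully open) to 1 (shut). In form: {"linear": [[tx, ty, tz], ...], "rotation": [[rx, ry, rz], ...], "grip": [grip, ...]}. A call has 1 to 12 rows; each row shifts and turns the commanded pose from where the row before left it; what a row does not reach is not made up. A row lasts 1/10 s, in which the tool goes at most 50 mm and 8.59 degrees, less where a joint would pass 70% of its speed; a pose out of reach is approached as far as the arm can. A call with a number of a shift or a turn outside -1 to 1 is refused whole. A call with a gripper value outside its range is refused whole. The fingers move at their own pace and stop on an object; "grip_force" is the grip in N (left out, the last holds). Time passes only in rows, so rows that do not move let the fingers close. It gives the time, the measured TCP pose, the force, the opening and the grip force at its end, in the units of the state.
- bot.get_obs(): the state, without advancing time (a new reading comes with each control period).
- bot.camera(name): name is "scene" or "side" or "wrist"; returns the picture (420x560x3 uint8, blue, green, red); there is no depth.
- bot.camera_model(name): a dict with "fx", "fy", "cx", "cy" (pixels), "camera_from_world" (4x4, takes a point from world to camera coordinates). Camera axes: x right, y up, looking along -z (the intrinsics and any distortion apply to the point x, -y, -z); pixel columns grow to the right and rows downward; lengths in m; the calibration is good to about 2 mm. A picture is of the moment at which its call begins: read the wrist's pose just before it. camera_model takes no time and is no camera call; for the wrist camera it gives the pose at the moment of the call.
- bot.job_done(): hands the job in; it is judged then, once.
The state is a dict: "time": time; "q": joint angles; "qd": joint speeds; "joint_efforts": joint torques, N m; "ee_pos": TCP position; "tcp_rot": TCP orientation; "wrist_force": force on the tool from outside, world axes, zero at the start; "torque": the same for the moment, N m; "opening": finger opening in m; "grasp_force": force on a finger pad.
Only numpy, scipy, OpenCV 4.12 (cv2) and the standard library are available. Lean on these libraries where they do the work, as an engineer would, in place of code of your own. Each camera call takes 0.05 s, during which the arm holds its last target. There are 200 camera calls.

## Working session

There is one attempt and no reset: what is moved stays moved. The work goes in short steps, Python scripts to look and compute and a tool call to move; the robot and the scene stay as the last step left them, time stands still between calls to the robot, and variables do not carry over. Pictures are saved under pics/ and viewed, at most 17 in all, crops included, and the job is handed in when it is done.

Besides the shell and the picture viewer there is one more tool, called after ">>>" by a JSON object that holds its "method" and its "body", one argument or row to a line. carry_out: Moves the arm, as the interface text tells. Its arguments: {"type":"object","properties":{"linear":{"type":"array","items":{"type":"array","items":{"type":"number"}}},"rotation":{"type":"array","items":{"type":"array","items":{"type":"number"}}},"grip":{"type":"array","items":{"type":"number"}},"grip_force":{"type":"number"}},"required":["linear","rotation","grip"]}

```bash
mkdir -p pics; cat > h.py <<'E'
import numpy as np, cv2
from workcell import bot
def snap(n,f):
    m=bot.camera_model(n); im=bot.camera(n); cv2.imwrite(f'pics/{f}.png',im); np.save(f'pics/{f}.npy',m,allow_pickle=True); return im,m
def ray(m,u,v):
    T=np.array(m['camera_from_world']); R=T[:3,:3]; c=-R.T@T[:3,3]
    d=R.T@np.array([(u-m['cx'])/m['fx'],-(v-m['cy'])/m['fy'],-1]); return c,d
def onz(m,u,v,z):
    c,d=ray(m,u,v); return (c+d*(z-c[2])/d[2])[:2]
def proj(m,p):
    T=np.array(m['camera_from_world']); q=T[:3,:3]@np.array(p)+T[:3,3]
    return np.array([m['cx']+m['fx']*q[0]/-q[2], m['cy']-m['fy']*q[1]/-q[2]])
def load(f): return np.load(f'pics/{f}.npy',allow_pickle=True).item()
E
python3 - <<'E'
from h import *
for n in ['scene','side','wrist']:
    im,m=snap(n,n+'0'); print(n,{k:(np.round(v,3).tolist() if k=='camera_from_world' else v) for k,v in m.items()})
    cv2.imwrite(f'pics/{n}0b.png',cv2.resize(im,(800,600),interpolation=cv2.INTER_CUBIC))
print(bot.get_obs(),bot.tcp_to_tips)
E
```

```text
scene {'fx': 501.15875091063464, 'fy': 501.15875091063464, 'cx': 278.8742533879752, 'cy': 210.76720689453848, 'camera_from_world': [[-0.873, 0.487, 0.022, 0.437], [-0.283, -0.542, 0.791, 0.114], [0.397, 0.685, 0.611, -1.5], [0.0, 0.0, 0.0, 1.0]]}
side {'fx': 529.0789165100839, 'fy': 529.0789165100839, 'cx': 275.6774667009459, 'cy': 218.36301769410437, 'camera_from_world': [[0.994, -0.11, 0.009, -0.469], [0.074, 0.728, 0.681, -0.073], [-0.082, -0.676, 0.732, -1.071], [0.0, 0.0, 0.0, 1.0]]}
wrist {'fx': 335.8657141429481, 'fy': 335.8657141429481, 'cx': 284.46906989419324, 'cy': 209.91800097783914, 'camera_from_world': [[0.437, 0.899, -0.002, -0.55], [-0.86, 0.417, -0.295, 0.038], [-0.264, 0.131, 0.956, -0.38], [0.0, 0.0, 0.0, 1.0]]}
{'time': 0.15, 'q': array([6.40584950e+01, 5.00363071e+00, 1.00441097e+01, 9.50997981e+01,
       3.60536461e-04, 8.99991075e+01]), 'qd': array([-0.01539863, -0.0113394 ,  0.18898611,  0.03785441,  0.05871809,
        0.13089766]), 'joint_efforts': array([ 4.80940562e-04, -5.20762503e+01,  4.65044510e+01,  1.39149712e-02,
       -6.65373165e-06,  9.24646919e-07]), 'ee_pos': array([0.24050708, 0.49439745, 0.20654123]), 'tcp_rot': array([-1.79940681e+02, -3.61460303e-04,  1.54059387e+02]), 'wrist_force': array([ 0.83874206,  0.75345014, -0.21162987]), 'torque': array([-0.00507704,  0.02525604, -0.03350982]), 'grasp_force': 0.0, 'opening': 0.08529395147436368} 0.008
```

View pics/scene0b.png

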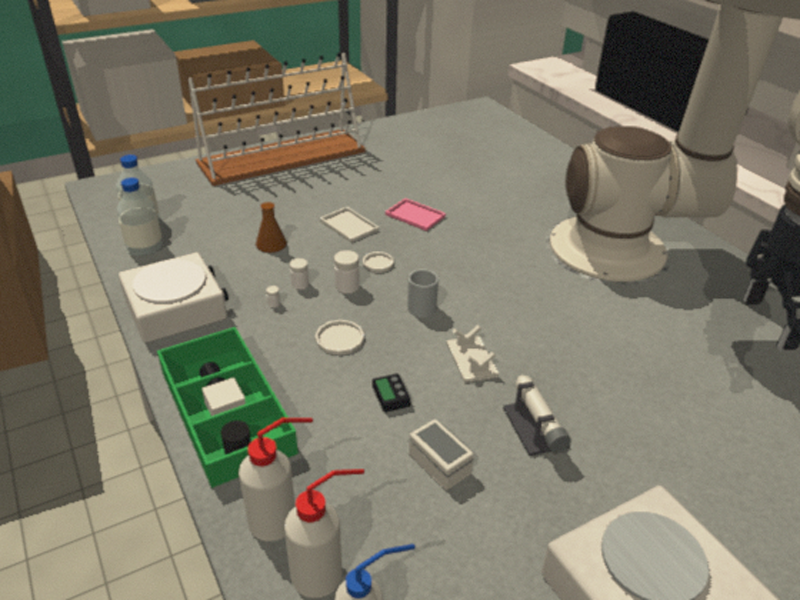

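View pics/side0b.png

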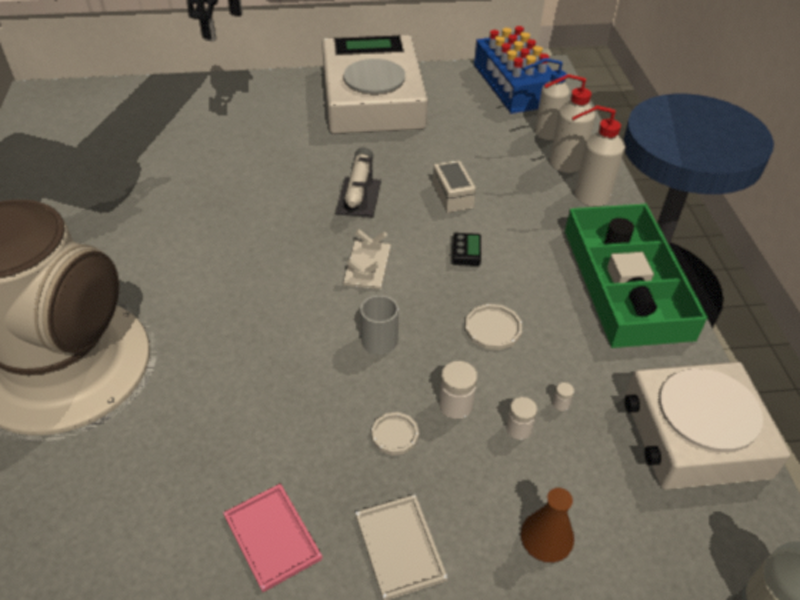

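The scene view (800×600) shows three jars: large (346,271), middle (300,273) and small (273,297). In the side view they are at (458,390), (522,417) and (564,397). The middle one should be the 34×50 mm jar. The white rectangle at side (400,545) is the box seat; the pink one at (272,535) is the look-alike. I'll check sizes and confirm in crops.

```bash
python3 - <<'E'
from h import *
im=cv2.imread('pics/side0.png')
cv2.imwrite('pics/c1.png',cv2.resize(im[225:425,150:420],(800,593),interpolation=cv2.INTER_CUBIC)) # x2.963
cv2.imwrite('pics/c2.png',cv2.resize(im[90:250,220:420],(750,600),interpolation=cv2.INTER_CUBIC)) # x3.75
E
```

```text
(no output)
```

View pics/c1.png

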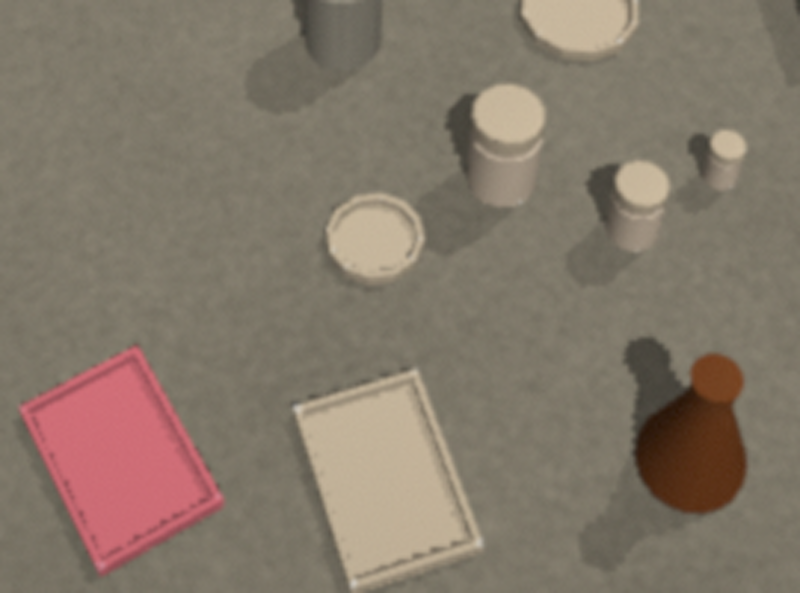

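View pics/c2.png

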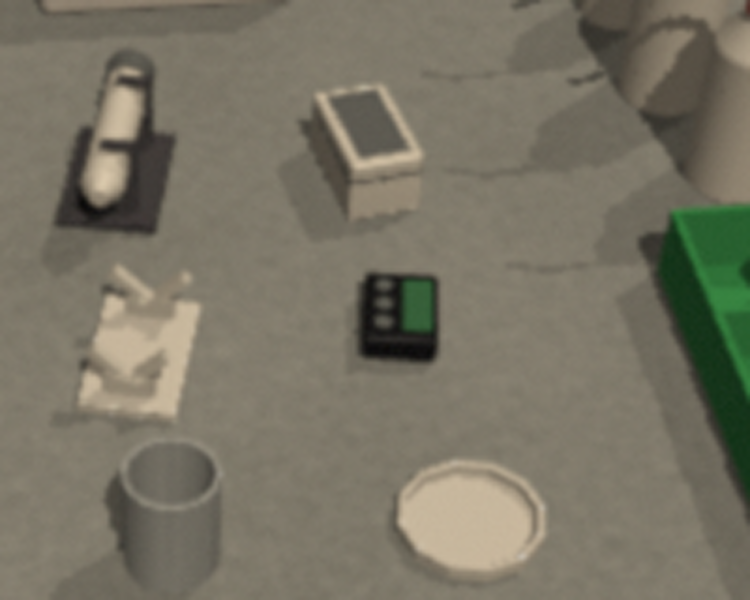

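```bash
cat > m.py <<'E'
from h import *
S=load('side0')
A=lambda u,v:(150+u/2.963,225+v/2.963)
B=lambda u,v:(220+u/3.75,90+v/3.75)
def P(n,pts,z):
    q=np.array([onz(S,*p,z) for p in pts]); print(n,np.round(q,4).tolist(),'mean',q.mean(0).round(4))
    return q
if __name__=='__main__':
    P('jarM',[A(642,184),A(614,184),A(670,184)],.05)
    P('jarL',[A(508,113),A(471,113),A(546,113)],.07)
    P('jarS',[A(728,146),A(710,146),A(746,146)],.035)
    P('sseat',[A(327,235),A(424,235)],.009)
    for n,c in [('box',[A(296,408),A(416,371),A(480,545),A(354,584)]),('pink',[A(22,410),A(137,347),A(222,500),A(100,572)])]:
        q=P(n,c,.009); print(np.linalg.norm(q-np.roll(q,1,0),axis=1), np.degrees(np.arctan2(*(q[1]-q[2])[::-1])))
    P('flask',[A(693,470)],.015)
    P('beaker',[B(120,474),B(221,474),B(171,474)],.07)
    P('bseat',[B(397,515),B(546,515)],.009)
    q=P('tip',[B(317,97),B(380,87),B(422,157),B(349,172)],.045); print(np.linalg.norm(q-np.roll(q,1,0),axis=1),np.degrees(np.arctan2(*(q[0]-q[3])[::-1])),np.degrees(np.arctan2(*(q[1]-q[2])[::-1])))
    for n,c in [('cradle',[B(78,404),B(178,414),B(201,300),B(105,293)]),('clip',[B(57,220),B(155,230),B(175,135),B(82,127)])]:
        q=P(n,c,.008); print(np.linalg.norm(q-np.roll(q,1,0),axis=1),np.degrees(np.arctan2(*(q[3]-q[0])[::-1])),np.degrees(np.arctan2(*(q[2]-q[1])[::-1])))
    print('cross-check scene: project')
    M=load('scene0')
    for p in [(.0,0,0)]: print(proj(M,p)*800/560)
E
python3 m.py
```

```text
jarM [[0.6179, -0.1812], [0.6008, -0.1794], [0.635, -0.1829]] mean [ 0.6179 -0.1812]
jarL [[0.5412, -0.1335], [0.5183, -0.1311], [0.5647, -0.1359]] mean [ 0.5414 -0.1335]
jarS [[0.6838, -0.1475], [0.6724, -0.1463], [0.6953, -0.1487]] mean [ 0.6838 -0.1475]
sseat [[0.4242, -0.1707], [0.4847, -0.1771]] mean [ 0.4545 -0.1739]
box [[0.3957, -0.2867], [0.4675, -0.2705], [0.4885, -0.3778], [0.4185, -0.3917]] mean [ 0.4426 -0.3317]
[0.10743725 0.07362728 0.10933932 0.07139081] 101.06926869140514
pink [[0.2391, -0.2713], [0.3051, -0.2375], [0.3508, -0.3375], [0.2843, -0.3708]] mean [ 0.2948 -0.3043]
[0.10924497 0.07415169 0.1100307  0.0744002 ] 114.57050029497759
flask [[0.6125, -0.3507]] mean [ 0.6125 -0.3507]
beaker [[0.4235, -0.0029], [0.4768, -0.0084], [0.4504, -0.0057]] mean [ 0.4502 -0.0056]
bseat [[0.5791, 0.0069], [0.6627, -0.0017]] mean [0.6209 0.0026]
tip [[0.583, 0.3507], [0.6267, 0.3577], [0.641, 0.2802], [0.5916, 0.2696]] mean [0.6106 0.3146]
[0.08160566 0.04431324 0.07873901 0.05051501] 96.06226448682233 100.41325945309579
cradle [[0.4065, 0.1144], [0.4646, 0.1001], [0.4889, 0.1986], [0.4298, 0.2111]] mean [0.4474 0.1561]
[0.09948849 0.05986407 0.10146583 0.06046748] 76.46096830070563 76.13292674366868
clip [[0.404, 0.2852], [0.4666, 0.2689], [0.4894, 0.3675], [0.4268, 0.3826]] mean [0.4467 0.3261]
[0.10001568 0.06463055 0.10120082 0.06431343] 76.8099277577541 76.97840853754941
cross-check scene: project
[607.10559969 246.56229873]
```

Jar diameters come out at 34 mm for the middle one, 46 mm for the large and 23 mm for the small, so the middle jar is right. The seats also match their given sizes. I'm moving above the clip.

>>> {"method": "carry_out", "body": {
  "linear": [
    [0.86,-0.7,0],
    [0.86,-0.7,0],
    [0.86,-0.7,0],
    [0.86,-0.7,0],
    [0.86,-0.7,0],
    [0.86,-0.7,0],
    [0.86,-0.7,0],
    [0.86,-0.7,0],
    [0.86,-0.7,0],
    [0.86,-0.7,0],
    [0.86,-0.7,0],
    [0.86,-0.7,0]
  ],
  "rotation": [
    [0,0,-0.8],
    [0,0,-0.8],
    [0,0,-0.8],
    [0,0,-0.8],
    [0,0,-0.8],
    [0,0,-0.8],
    [0,0,-0.8],
    [0,0,-0.8],
    [0,0,-0.8],
    [0,0,-0.8],
    [0,0,-0.8],
    [0,0,-0.8]
  ],
  "grip": [-1,-1,-1,-1,-1,-1,-1,-1,-1,-1,-1,-1]
}}

```text
time: 1.35
ee_pos: [0.4476, 0.3258, 0.2068]
tcp_rot: [-180.0, 0.0, 77.0]
wrist_force: [0.4, 0.2, 0.2]
opening: 0.0858
grasp_force: 0.0
```

>>> {"method": "carry_out", "body": {
  "linear": [
    [0,0,0],
    [0,0,0],
    [0,0,0]
  ],
  "rotation": [
    [0,0,0],
    [0,0,0],
    [0,0,0]
  ],
  "grip": [-1,-1,-1]
}}

```text
time: 1.65
ee_pos: [0.4465, 0.3269, 0.207]
tcp_rot: [-180.0, 0.0, 77.4]
wrist_force: [-1.0, -0.4, -0.0]
opening: 0.0851
grasp_force: 0.0
```

```bash
python3 - <<'E'
from h import *
im,m=snap('wrist','w1'); cv2.imwrite('pics/w1b.png',cv2.resize(im,(800,600),interpolation=cv2.INTER_CUBIC))
for p in [(.4467,.3261,.042),(.4625,.3942,.042),(.4308,.2579,.042)]: print((proj(m,p)*800/560).round())
E
```

```text
[407. 265.]
[408. 162.]
[406. 356.]
```

View pics/w1b.png

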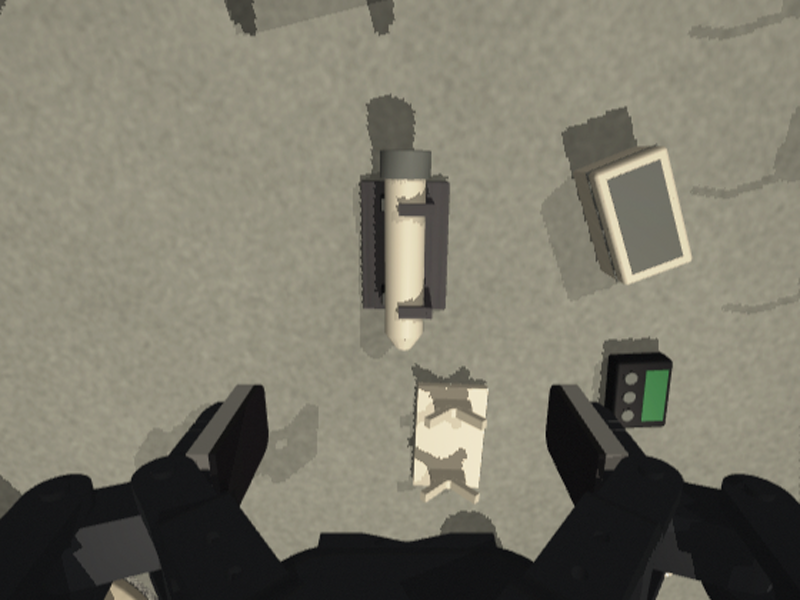

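The wrist view shows the tube at (405,250), with the clip roofs reaching in from the right (+x). The open side is therefore -x (left), and the cap points to +y. The prediction agrees to about 1 mm, so I'm descending to grasp.

>>> {"method": "carry_out", "body": {
  "linear": [
    [0,0,-0.98],
    [0,0,-0.98],
    [0,0,-0.98],
    [0,0,-0.98],
    [0,0,-0.98],
    [0,0,-0.98],
    [0,0,-0.98],
    [0,0,-0.98],
    [0,0,-0.96],
    [0,0,0],
    [0,0,0]
  ],
  "rotation": [
    [0,0,0],
    [0,0,0],
    [0,0,0],
    [0,0,0],
    [0,0,0],
    [0,0,0],
    [0,0,0],
    [0,0,0],
    [0,0,0],
    [0,0,0],
    [0,0,0]
  ],
  "grip": [-1,-1,-1,-1,-1,-1,-1,-1,-1,-1,-1]
}}

```text
time: 2.8
ee_pos: [0.4466, 0.3269, 0.0315]
tcp_rot: [-180.0, 0.0, 77.3]
wrist_force: [-0.5, -0.0, 0.5]
opening: 0.0852
grasp_force: 0.0
```

>>> {"method": "carry_out", "body": {
  "linear": [
    [0,0,0],
    [0,0,0],
    [0,0,0],
    [0,0,0],
    [0,0,0],
    [0,0,0],
    [0,0,0],
    [0,0,0],
    [0,0,0],
    [0,0,0]
  ],
  "rotation": [
    [0,0,0],
    [0,0,0],
    [0,0,0],
    [0,0,0],
    [0,0,0],
    [0,0,0],
    [0,0,0],
    [0,0,0],
    [0,0,0],
    [0,0,0]
  ],
  "grip": [-0.6,-0.2,0.2,1,1,1,1,1,1,1],
  "grip_force": 40
}}

```text
time: 3.8
ee_pos: [0.4469, 0.3269, 0.0317]
tcp_rot: [-180.0, -0.0, 77.3]
wrist_force: [-3.3, 0.3, 6.0]
opening: -0.0001
grasp_force: 2.9
```

```bash
python3 - <<'E'
from h import *
im,m=snap('wrist','w2'); im2,m2=snap('side','s2')
a=cv2.resize(im,(400,300)); b=cv2.resize(im2[90:240,200:400],(400,300),interpolation=cv2.INTER_CUBIC)
im3,_=snap('scene','c2s'); c=cv2.resize(im3[225:345,310:470],(800,600),interpolation=cv2.INTER_CUBIC)[:300*2]
cv2.imwrite('pics/w2b.png',np.vstack([np.hstack([a,b]),cv2.resize(c,(400,300)).repeat(1,0) if 0 else np.hstack([cv2.resize(c,(400,300)),cv2.resize(im[150:420,100:460],(400,300))])]))
o=bot.get_obs(); print(o['opening'],o['grasp_force'])
E
```

```text
-3.903141259844739e-05 2.8672081790864468
```

View pics/w2b.png

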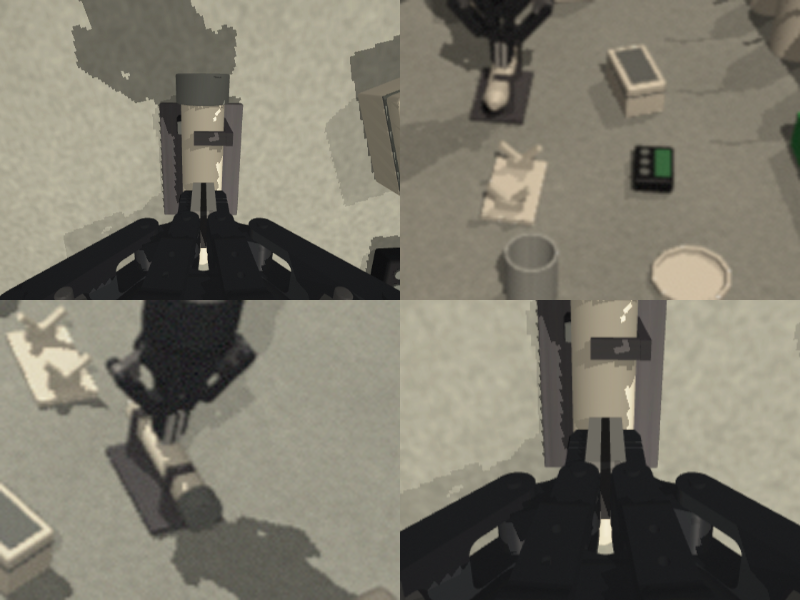

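```bash
python3 - <<'E'
from h import *
m=load('w2'); T=np.array(m['camera_from_world']); print('cam',-T[:3,:3].T@T[:3,3])
for z in (.0237,.0317,.0427,.056,.07,.09): print(z,proj(m,(.4469,.3269,z)).round(),'as top-left panel',(proj(m,(.4469,.3269,z))*400/560).round())
for n in ('side','scene'):
    m=load({'side':'s2','scene':'c2s'}[n])
    print(n,[(z,proj(m,(.4469,.3269,z)).round()) for z in (.0237,.042,.056)])
E
```

```text
cam [0.46360675 0.40077213 0.19843246]
0.0237 [284. 247.] as top-left panel [203. 176.]
0.0317 [284. 253.] as top-left panel [203. 181.]
0.0427 [284. 262.] as top-left panel [203. 187.]
0.056 [284. 274.] as top-left panel [203. 196.]
0.07 [284. 290.] as top-left panel [203. 207.]
0.09 [284. 318.] as top-left panel [203. 227.]
side [(0.0237, array([251., 132.])), (0.042, array([251., 126.])), (0.056, array([251., 121.]))]
scene [(0.0237, array([374., 290.])), (0.042, array([376., 284.])), (0.056, array([377., 279.]))]
```

```bash
python3 - <<'E'
from h import *
m=load('w1'); t=np.array([.4465,.3269,.207]); a=np.radians(77.3); f=np.array([np.cos(a),np.sin(a),0]); s=np.array([np.sin(a),-np.cos(a),0])
for dz in (-.02,-.008,0,.01,.02,.03,.04,.05):
    print(dz,[(proj(m,t+f*w+s*k+[0,0,dz])*800/560).round() for w in (.011,-.011) for k in (-.0425,.0425)])
m=load('w2'); t=np.array([.4469,.3269,.0317])
for dz in (-.008,0,.01,.02,.03,.04): print(dz,[(proj(m,t+f*w+s*k+[0,0,dz])*400/560).round() for w in (.011,-.011) for k in (-.01,.01)])
E
```

```text
-0.02 [array([303., 316.]), array([510., 317.]), array([306., 365.]), array([506., 366.])]
-0.008 [array([297., 327.]), array([516., 327.]), array([300., 378.]), array([512., 378.])]
0 [array([292., 334.]), array([521., 334.]), array([296., 387.]), array([517., 388.])]
0.01 [array([286., 344.]), array([527., 345.]), array([290., 400.]), array([523., 401.])]
0.02 [array([278., 356.]), array([534., 356.]), array([283., 415.]), array([529., 415.])]
0.03 [array([270., 369.]), array([543., 369.]), array([276., 431.]), array([537., 431.])]
0.04 [array([261., 384.]), array([552., 384.]), array([267., 449.]), array([545., 449.])]
0.05 [array([250., 401.]), array([562., 401.]), array([258., 470.]), array([555., 470.])]
-0.008 [array([190., 163.]), array([216., 163.]), array([191., 189.]), array([216., 189.])]
0 [array([190., 167.]), array([217., 167.]), array([190., 194.]), array([216., 194.])]
0.01 [array([189., 172.]), array([217., 172.]), array([189., 200.]), array([217., 200.])]
0.02 [array([188., 178.]), array([218., 178.]), array([189., 207.]), array([218., 207.])]
0.03 [array([187., 185.]), array([219., 185.]), array([188., 215.]), array([219., 215.])]
0.04 [array([186., 192.]), array([220., 192.]), array([187., 224.]), array([220., 224.])]
```

The view shows the fingers shut on top of the tube, with the tips at z ≈ 56 mm. So the true tips sit about 24 mm above the reported TCP when shut, not 8 mm below it. That makes the tool offset about 32 mm off along z, while xy is fine. I'm opening and going 32 mm lower, watching the force.

>>> {"method": "carry_out", "body": {
  "linear": [
    [0,0,0.2],
    [0,0,0],
    [0,0,0],
    [0,0,0],
    [0,0,0],
    [0,0,0],
    [0,0,0],
    [0,0,0]
  ],
  "rotation": [
    [0,0,0],
    [0,0,0],
    [0,0,0],
    [0,0,0],
    [0,0,0],
    [0,0,0],
    [0,0,0],
    [0,0,0]
  ],
  "grip": [-1,-1,-1,-1,-1,-1,-1,-1]
}}

```text
time: 4.75
ee_pos: [0.447, 0.3266, 0.0351]
tcp_rot: [-180.0, 0.0, 77.3]
wrist_force: [-0.2, 0.2, 0.6]
opening: 0.0854
grasp_force: 0.0
```

>>> {"method": "carry_out", "body": {
  "linear": [
    [0,0,-0.4],
    [0,0,-0.4],
    [0,0,-0.4],
    [0,0,-0.4],
    [0,0,-0.2],
    [0,0,0]
  ],
  "rotation": [
    [0,0,0],
    [0,0,0],
    [0,0,0],
    [0,0,0],
    [0,0,0],
    [0,0,0]
  ],
  "grip": [-1,-1,-1,-1,-1,-1]
}}

```text
time: 5.35
ee_pos: [0.4466, 0.3263, -0.0018]
tcp_rot: [-179.9, 0.1, 77.3]
wrist_force: [0.9, 0.3, -0.6]
opening: 0.0858
grasp_force: 0.0
```

>>> {"method": "carry_out", "body": {
  "linear": [
    [0,0,0],
    [0,0,0],
    [0,0,0],
    [0,0,0],
    [0,0,0],
    [0,0,0],
    [0,0,0],
    [0,0,0],
    [0,0,0],
    [0,0,0]
  ],
  "rotation": [
    [0,0,0],
    [0,0,0],
    [0,0,0],
    [0,0,0],
    [0,0,0],
    [0,0,0],
    [0,0,0],
    [0,0,0],
    [0,0,0],
    [0,0,0]
  ],
  "grip": [-0.6,-0.2,0.2,1,1,1,1,1,1,1],
  "grip_force": 40
}}

```text
time: 6.35
ee_pos: [0.446, 0.3269, -0.0005]
tcp_rot: [-179.9, -0.0, 77.3]
wrist_force: [-6.5, 0.7, 4.6]
opening: 0.0267
grasp_force: 39.1
```

Gripped at 27 mm opening. Pulling level along the clip's -x, which is world (-0.974, +0.227).

>>> {"method": "carry_out", "body": {
  "linear": [
    [-0.27,0.063,0],
    [-0.27,0.063,0],
    [-0.27,0.063,0],
    [-0.27,0.063,0],
    [-0.27,0.063,0],
    [-0.27,0.063,0],
    [-0.27,0.063,0],
    [-0.27,0.063,0],
    [0,0,0]
  ],
  "rotation": [
    [0,0,0],
    [0,0,0],
    [0,0,0],
    [0,0,0],
    [0,0,0],
    [0,0,0],
    [0,0,0],
    [0,0,0],
    [0,0,0]
  ],
  "grip": [1,1,1,1,1,1,1,1,1]
}}

```text
time: 7.25
ee_pos: [0.4029, 0.3367, -0.0012]
tcp_rot: [-180.0, 0.0, 77.3]
wrist_force: [0.0, -0.8, -0.3]
opening: 0.027
grasp_force: 39.4
```

>>> {"method": "carry_out", "body": {
  "linear": [
    [0,0,0.5],
    [0,0,0.9],
    [0,0,0.9],
    [0,0,0.9],
    [0,0,0.8],
    [0,0,0]
  ],
  "rotation": [
    [0,0,0],
    [0,0,0],
    [0,0,0],
    [0,0,0],
    [0,0,0],
    [0,0,0]
  ],
  "grip": [1,1,1,1,1,1]
}}

```text
time: 7.85
ee_pos: [0.4051, 0.3375, 0.082]
tcp_rot: [179.9, -0.2, 77.2]
wrist_force: [0.1, -0.2, 0.2]
opening: 0.0268
grasp_force: 39.4
```

```bash
python3 - <<'E'
from h import *
im,m=snap('wrist','w3'); a=cv2.resize(im,(400,300)); s,_=snap('side','s3'); b=cv2.resize(s[60:240,180:420],(400,300),interpolation=cv2.INTER_CUBIC)
cv2.imwrite('pics/w3b.png',np.hstack([a,b])); o=bot.get_obs(); print(o['ee_pos'],o['opening'],o['grasp_force'])
E
```

```text
[0.40409487 0.33673136 0.07919287] 0.02678786236532535 39.37581181526184
```

View pics/w3b.png

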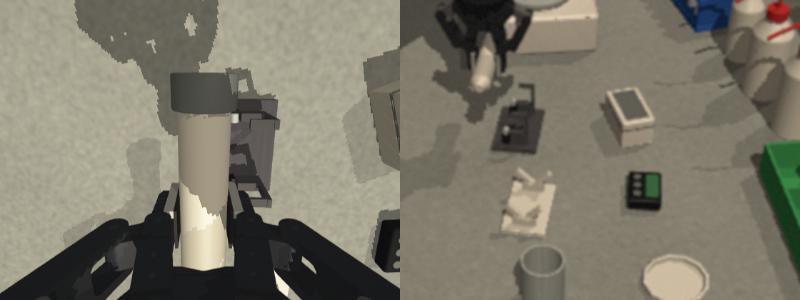

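Tube held level and free of the clip. Carrying it above the cradle.

>>> {"method": "carry_out", "body": {
  "linear": [
    [0.22,-0.9,0],
    [0.22,-0.9,0],
    [0.22,-0.9,0],
    [0.22,-0.9,0],
    [0.22,-0.9,0],
    [0.22,-0.9,0],
    [0.22,-0.9,0],
    [0.22,-0.9,0],
    [0.22,-0.9,0],
    [0.2,-0.9,0],
    [0,0,0],
    [0,0,0]
  ],
  "rotation": [
    [0,0,-0.1],
    [0,0,0],
    [0,0,0],
    [0,0,0],
    [0,0,0],
    [0,0,0],
    [0,0,0],
    [0,0,0],
    [0,0,0],
    [0,0,0],
    [0,0,0],
    [0,0,0]
  ],
  "grip": [1,1,1,1,1,1,1,1,1,1,1,1]
}}

```text
time: 9.15
ee_pos: [0.4471, 0.1565, 0.0783]
tcp_rot: [-179.9, 0.0, 76.4]
wrist_force: [0.1, -0.2, -0.1]
opening: 0.0271
grasp_force: 39.4
```

>>> {"method": "carry_out", "body": {
  "linear": [
    [0,0,-0.8],
    [0,0,-0.8],
    [0,0,-0.8],
    [0,0,-0.6],
    [0,0,-0.3],
    [0,0,0],
    [0,0,0]
  ],
  "rotation": [
    [0,0,0],
    [0,0,0],
    [0,0,0],
    [0,0,0],
    [0,0,0],
    [0,0,0],
    [0,0,0]
  ],
  "grip": [1,1,1,1,1,1,1]
}}

```text
time: 9.85
ee_pos: [0.4476, 0.1569, 0.0136]
tcp_rot: [180.0, -0.0, 76.5]
wrist_force: [-0.4, 0.0, -0.2]
opening: 0.0264
grasp_force: 39.4
```

>>> {"method": "carry_out", "body": {
  "linear": [
    [0,0,-0.15],
    [0,0,-0.15],
    [0,0,-0.15],
    [0,0,-0.15],
    [0,0,-0.1],
    [0,0,0],
    [0,0,0]
  ],
  "rotation": [
    [0,0,0],
    [0,0,0],
    [0,0,0],
    [0,0,0],
    [0,0,0],
    [0,0,0],
    [0,0,0]
  ],
  "grip": [1,1,1,1,1,1,1]
}}

```text
time: 10.55
ee_pos: [0.4475, 0.1568, 0.0003]
tcp_rot: [180.0, -0.0, 76.5]
wrist_force: [-6.5, -1.2, 13.2]
opening: 0.0271
grasp_force: 40.6
```

Contact at the expected height, so the tube is seated. Releasing and rising.

>>> {"method": "carry_out", "body": {
  "linear": [
    [0,0,0.03],
    [0,0,0],
    [0,0,0],
    [0,0,0],
    [0,0,0],
    [0,0,0],
    [0,0,0],
    [0,0,0],
    [0,0,0]
  ],
  "rotation": [
    [0,0,0],
    [0,0,0],
    [0,0,0],
    [0,0,0],
    [0,0,0],
    [0,0,0],
    [0,0,0],
    [0,0,0],
    [0,0,0]
  ],
  "grip": [0.3,0.1,-0.1,-0.3,-0.5,-0.7,-1,-1,-1]
}}

```text
time: 11.45
ee_pos: [0.4474, 0.1566, -0.0003]
tcp_rot: [180.0, 0.0, 76.5]
wrist_force: [1.5, -0.3, 0.0]
opening: 0.0855
grasp_force: 0.0
```

>>> {"method": "carry_out", "body": {
  "linear": [
    [0,0,0.5],
    [0,0,0.9],
    [0,0,0.9],
    [0,0,0.9],
    [0,0,0.9],
    [0,0,0.9],
    [0,0,0]
  ],
  "rotation": [
    [0,0,0],
    [0,0,0],
    [0,0,0],
    [0,0,0],
    [0,0,0],
    [0,0,0],
    [0,0,0]
  ],
  "grip": [-1,-1,-1,-1,-1,-1,-1]
}}

```text
time: 12.15
ee_pos: [0.4487, 0.1571, 0.1027]
tcp_rot: [179.8, -0.1, 76.5]
wrist_force: [0.8, -0.3, 0.1]
opening: 0.0854
grasp_force: 0.0
```

```bash
python3 - <<'E'
from h import *
im,m=snap('wrist','w4'); a=cv2.resize(im,(400,300)); s,S=snap('side','s4'); b=cv2.resize(s[130:280,200:400],(400,300),interpolation=cv2.INTER_CUBIC)
cv2.imwrite('pics/w4b.png',np.hstack([a,b])); o=bot.get_obs(); print(o['ee_pos'],o['opening'],o['grasp_force'])
f=np.array([np.cos(np.radians(76.3)),np.sin(np.radians(76.3)),0]); c=np.array([.4474,.1561,.042])
for k in (-.07,.0,.07): print(k,(proj(m,c+f*k)*400/560).round(),((proj(S,c+f*k)-[200,130])*2+[400,0]).round())
E
```

```text
[0.44763047 0.15670946 0.09993621] 0.08547325521247778 0.0
-0.07 [202. 218.] [505. 129.]
0.0 [202. 157.] [515.  85.]
0.07 [202.  84.] [524.  45.]
```

View pics/w4b.png

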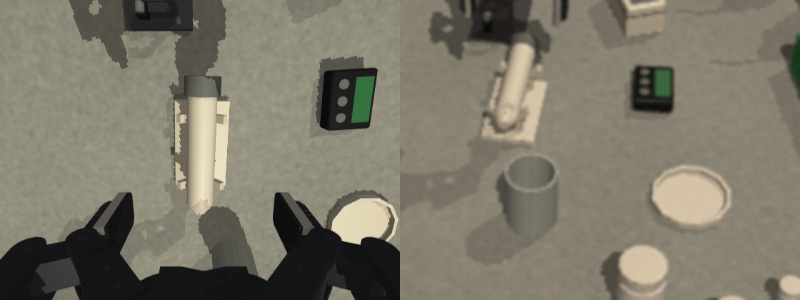

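The tube lies centred in both saddles, within 1–2 px of the predicted points. Next the beaker at (0.450, -0.006).

>>> {"method": "carry_out", "body": {
  "linear": [
    [0.02,-0.9,0],
    [0.02,-0.9,0],
    [0.02,-0.9,0],
    [0.02,-0.9,0],
    [0.02,-0.9,0],
    [0.02,-0.9,0],
    [0.02,-0.9,0],
    [0,-0.9,0],
    [0,-0.9,0],
    [0,0,0],
    [0,0,0]
  ],
  "rotation": [
    [0,0,0],
    [0,0,0],
    [0,0,0],
    [0,0,0],
    [0,0,0],
    [0,0,0],
    [0,0,0],
    [0,0,0],
    [0,0,0],
    [0,0,0],
    [0,0,0]
  ],
  "grip": [-1,-1,-1,-1,-1,-1,-1,-1,-1,-1,-1]
}}

```text
time: 13.35
ee_pos: [0.4498, -0.0053, 0.0989]
tcp_rot: [-179.9, 0.0, 76.4]
wrist_force: [-0.2, 0.2, -0.3]
opening: 0.0855
grasp_force: 0.0
```

>>> {"method": "carry_out", "body": {
  "linear": [
    [0,0,-0.7],
    [0,0,-0.9],
    [0,0,-0.9],
    [0,0,-0.9],
    [0,0,-0.9],
    [0,0,-0.6],
    [0,0,0],
    [0,0,0]
  ],
  "rotation": [
    [0,0,0],
    [0,0,0],
    [0,0,0],
    [0,0,0],
    [0,0,0],
    [0,0,0],
    [0,0,0],
    [0,0,0]
  ],
  "grip": [-1,-1,-1,-1,-1,-1,-1,-1]
}}

```text
time: 14.15
ee_pos: [0.4501, -0.0051, 0.0017]
tcp_rot: [-180.0, 0.0, 76.5]
wrist_force: [-0.1, 0.0, 0.3]
opening: 0.0852
grasp_force: 0.0
```

>>> {"method": "carry_out", "body": {
  "linear": [
    [0,0,0],
    [0,0,0],
    [0,0,0],
    [0,0,0],
    [0,0,0],
    [0,0,0],
    [0,0,0],
    [0,0,0],
    [0,0,0]
  ],
  "rotation": [
    [0,0,0],
    [0,0,0],
    [0,0,0],
    [0,0,0],
    [0,0,0],
    [0,0,0],
    [0,0,0],
    [0,0,0],
    [0,0,0]
  ],
  "grip": [-0.8,-0.6,-0.4,-0.2,0,0.5,1,1,1],
  "grip_force": 40
}}

```text
time: 15.05
ee_pos: [0.4506, -0.0054, 0.0024]
tcp_rot: [179.9, -0.0, 76.5]
wrist_force: [-0.9, -0.0, 5.5]
opening: 0.0529
grasp_force: 42.3
```

Beaker gripped. Lifting and carrying to the big seat.

>>> {"method": "carry_out", "body": {
  "linear": [
    [0,0,0.4],
    [0,0,0.8],
    [0,0,0.8],
    [0,0,0.5],
    [0,0,0]
  ],
  "rotation": [
    [0,0,0],
    [0,0,0],
    [0,0,0],
    [0,0,0],
    [0,0,0]
  ],
  "grip": [1,1,1,1,1]
}}

```text
time: 15.55
ee_pos: [0.4511, -0.0054, 0.0531]
tcp_rot: [179.9, -0.0, 76.5]
wrist_force: [-0.2, -0.6, -2.3]
opening: 0.0525
grasp_force: 42.3
```

>>> {"method": "carry_out", "body": {
  "linear": [
    [0.7,0.04,0],
    [0.9,0.04,0],
    [0.9,0.04,0],
    [0.9,0.04,0],
    [0.9,0.04,0],
    [0.9,0.04,0],
    [0.9,0.04,0],
    [0.9,0.04,0],
    [0.9,0.04,0],
    [0.6,0.04,0],
    [0,0,0],
    [0,0,0]
  ],
  "rotation": [
    [0,0,0],
    [0,0,0],
    [0,0,0],
    [0,0,0],
    [0,0,0],
    [0,0,0],
    [0,0,0],
    [0,0,0],
    [0,0,0],
    [0,0,0],
    [0,0,0],
    [0,0,0]
  ],
  "grip": [1,1,1,1,1,1,1,1,1,1,1,1]
}}

```text
time: 16.75
ee_pos: [0.6195, 0.0026, 0.0506]
tcp_rot: [-179.9, 0.0, 76.5]
wrist_force: [0.0, 0.9, -2.1]
opening: 0.0527
grasp_force: 42.5
```

>>> {"method": "carry_out", "body": {
  "linear": [
    [0,0,-0.6],
    [0,0,-0.6],
    [0,0,-0.5],
    [0,0,-0.3],
    [0,0,0],
    [0,0,0]
  ],
  "rotation": [
    [0,0,0],
    [0,0,0],
    [0,0,0],
    [0,0,0],
    [0,0,0],
    [0,0,0]
  ],
  "grip": [1,1,1,1,1,1]
}}

```text
time: 17.35
ee_pos: [0.6202, 0.0026, 0.0118]
tcp_rot: [180.0, 0.0, 76.5]
wrist_force: [1.0, 0.5, -1.7]
opening: 0.0527
grasp_force: 42.5
```

>>> {"method": "carry_out", "body": {
  "linear": [
    [0,0,-0.1],
    [0,0,-0.1],
    [0,0,-0.08],
    [0,0,-0.06],
    [0,0,0],
    [0,0,0]
  ],
  "rotation": [
    [0,0,0],
    [0,0,0],
    [0,0,0],
    [0,0,0],
    [0,0,0],
    [0,0,0]
  ],
  "grip": [1,1,1,1,1,1]
}}

```text
time: 17.95
ee_pos: [0.6203, 0.0027, 0.0055]
tcp_rot: [180.0, -0.0, 76.5]
wrist_force: [-3.4, 0.1, 4.6]
opening: 0.0524
grasp_force: 42.9
```

Touched down. Releasing and rising, and meanwhile re-measuring the tip box from the earlier wrist picture: lid corners (595,178), (665,147), (691,260), (627,284).

>>> {"method": "carry_out", "body": {
  "linear": [
    [0,0,0],
    [0,0,0],
    [0,0,0],
    [0,0,0],
    [0,0,0],
    [0,0,0],
    [0,0,0],
    [0,0,0]
  ],
  "rotation": [
    [0,0,0],
    [0,0,0],
    [0,0,0],
    [0,0,0],
    [0,0,0],
    [0,0,0],
    [0,0,0],
    [0,0,0]
  ],
  "grip": [-0.3,-0.4,-0.5,-0.6,-0.8,-1,-1,-1]
}}

```text
time: 18.75
ee_pos: [0.6203, 0.0027, 0.0049]
tcp_rot: [180.0, -0.0, 76.5]
wrist_force: [0.1, -0.0, 0.4]
opening: 0.0852
grasp_force: 0.0
```

>>> {"method": "carry_out", "body": {
  "linear": [
    [0,0,0.5],
    [0,0,0.9],
    [0,0,0.9],
    [0,0,0.9],
    [0,0,0.9],
    [0,0,0.5],
    [0,0,0]
  ],
  "rotation": [
    [0,0,0],
    [0,0,0],
    [0,0,0],
    [0,0,0],
    [0,0,0],
    [0,0,0],
    [0,0,0]
  ],
  "grip": [-1,-1,-1,-1,-1,-1,-1]
}}

```text
time: 19.45
ee_pos: [0.6211, 0.0027, 0.0989]
tcp_rot: [179.8, -0.0, 76.5]
wrist_force: [-0.2, -0.2, -0.6]
opening: 0.0855
grasp_force: 0.0
```

```bash
python3 - <<'E'
from h import *
m=load('w1'); q=np.array([onz(m,u*.7,v*.7,.045) for u,v in [(595,178),(665,147),(691,260),(627,284)]]); print(q.round(4).tolist(),q.mean(0)); print(np.linalg.norm(q-np.roll(q,1,0),axis=1),np.degrees(np.arctan2(*(q[0]-q[3])[::-1])),np.degrees(np.arctan2(*(q[1]-q[2])[::-1])))
s,S=snap('side','s5')
for z in (.009,.073): print(proj(S,(.6209,.0026,z)))
o=bot.get_obs(); print(o['ee_pos'])
cv2.imwrite('pics/s5b.png',cv2.resize(s[90:290,240:440],(600,600),interpolation=cv2.INTER_CUBIC))
E
```

```text
[[0.5817, 0.3572], [0.6284, 0.3669], [0.6413, 0.2869], [0.5962, 0.2792]] [0.61190838 0.32254214]
[0.07938457 0.04763092 0.08106897 0.04579112] 100.52071539020955 99.224552083658
[345.72572934 227.33060148]
[349.0873228  206.17644876]
[0.62058898 0.00262632 0.09749131]
```

View pics/s5b.png

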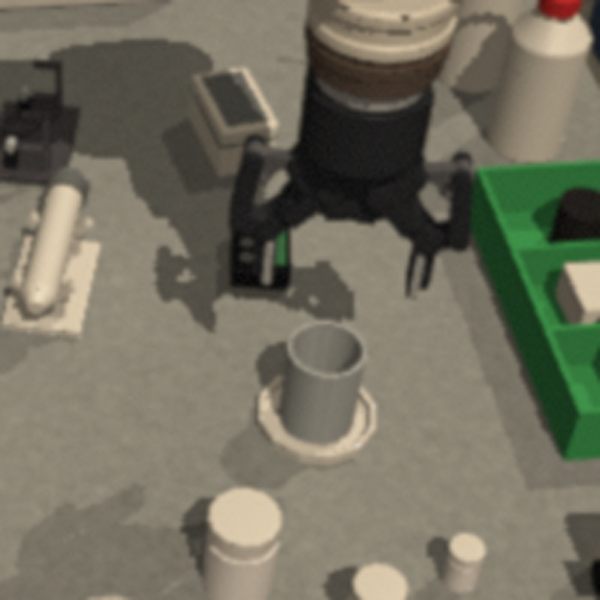

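The beaker stands in the middle of its seat: rim centre (348.7,206.7) against (349.1,206.2) predicted. The tip box is at about (0.611, 0.3185) with its long axis at 99°. Going there.

>>> {"method": "carry_out", "body": {
  "linear": [
    [-0.03,0.88,0],
    [-0.03,0.88,0],
    [-0.03,0.88,0],
    [-0.03,0.88,0],
    [-0.03,0.88,0],
    [-0.03,0.88,0],
    [-0.03,0.88,0],
    [-0.03,0.88,0],
    [-0.03,0.88,0],
    [-0.03,0.88,0]
  ],
  "rotation": [
    [0,0,0.28],
    [0,0,0.28],
    [0,0,0.28],
    [0,0,0.28],
    [0,0,0.28],
    [0,0,0.28],
    [0,0,0.28],
    [0,0,0.28],
    [0,0,0.28],
    [0,0,0.28]
  ],
  "grip": [-1,-1,-1,-1,-1,-1,-1,-1,-1,-1]
}}

```text
time: 20.5
ee_pos: [0.6142, 0.1802, 0.0969]
tcp_rot: [180.0, 0.0, 99.0]
wrist_force: [0.7, 0.1, 1.1]
opening: 0.0853
grasp_force: 0.0
```

>>> {"method": "carry_out", "body": {
  "linear": [
    [-0.03,0.88,0],
    [-0.03,0.88,0],
    [-0.03,0.88,0],
    [-0.03,0.88,0],
    [-0.03,0.88,0],
    [-0.03,0.88,0],
    [-0.02,0.88,0],
    [0,0.8,0],
    [0,0,0],
    [0,0,0]
  ],
  "rotation": [
    [0,0,0],
    [0,0,0],
    [0,0,0],
    [0,0,0],
    [0,0,0],
    [0,0,0],
    [0,0,0],
    [0,0,0],
    [0,0,0],
    [0,0,0]
  ],
  "grip": [-1,-1,-1,-1,-1,-1,-1,-1,-1,-1]
}}

```text
time: 21.5
ee_pos: [0.6101, 0.3182, 0.0967]
tcp_rot: [-180.0, 0.0, 98.9]
wrist_force: [1.1, -0.0, 0.9]
opening: 0.0854
grasp_force: 0.0
```

```bash
python3 - <<'E'
from h import *
im,m=snap('wrist','w6'); cv2.imwrite('pics/w6b.png',cv2.resize(im,(800,600),interpolation=cv2.INTER_CUBIC)); o=bot.get_obs(); print(o['ee_pos'],o['tcp_rot'])
E
```

```text
[0.61020552 0.31772718 0.09674894] [-1.79984246e+02  1.64044148e-02  9.88592690e+01]
```

View pics/w6b.png

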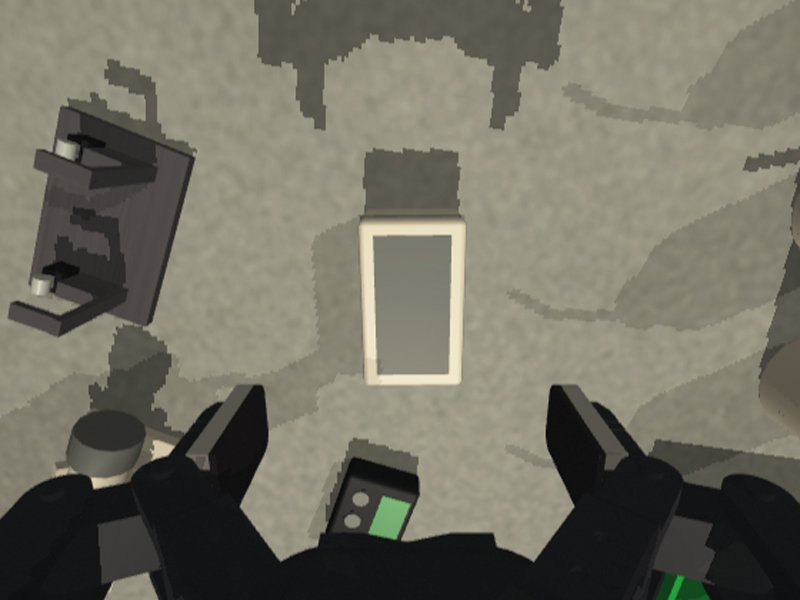

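The box is aligned with the fingers. Its lid corners are (360,217), (465,217), (462,384), (365,384).

```bash
python3 - <<'E'
from h import *
m=load('w6'); q=np.array([onz(m,u*.7,v*.7,.045) for u,v in [(360,217),(465,217),(462,384),(365,384)]]); print(q.round(4).tolist(),q.mean(0).round(4)); print(np.linalg.norm(q-np.roll(q,1,0),axis=1),np.degrees(np.arctan2(*(q[0]-q[3])[::-1])),np.degrees(np.arctan2(*(q[1]-q[2])[::-1])))
E
```

```text
[[0.5822, 0.362], [0.6291, 0.3693], [0.6436, 0.287], [0.5953, 0.2794]] [0.6126 0.3244]
[0.08357969 0.04747336 0.0835801  0.04885107] 99.00028340864316 99.94478880730742
```

>>> {"method": "carry_out", "body": {
  "linear": [
    [0.11,0.16,-0.5],
    [0,0,-0.9],
    [0,0,-0.9],
    [0,0,-0.9],
    [0,0,-0.9],
    [0,0,-0.8],
    [0,0,-0.38],
    [0,0,0],
    [0,0,0]
  ],
  "rotation": [
    [0,0,0],
    [0,0,0],
    [0,0,0],
    [0,0,0],
    [0,0,0],
    [0,0,0],
    [0,0,0],
    [0,0,0],
    [0,0,0]
  ],
  "grip": [-1,-1,-1,-1,-1,-1,-1,-1,-1]
}}

```text
time: 22.45
ee_pos: [0.6127, 0.3211, -0.0081]
tcp_rot: [180.0, -0.0, 98.8]
wrist_force: [0.1, -0.1, -0.3]
opening: 0.0855
grasp_force: 0.0
```

>>> {"method": "carry_out", "body": {
  "linear": [
    [0,0,0],
    [0,0,0],
    [0,0,0],
    [0,0,0],
    [0,0,0],
    [0,0,0],
    [0,0,0],
    [0,0,0],
    [0,0,0]
  ],
  "rotation": [
    [0,0,0],
    [0,0,0],
    [0,0,0],
    [0,0,0],
    [0,0,0],
    [0,0,0],
    [0,0,0],
    [0,0,0],
    [0,0,0]
  ],
  "grip": [-0.8,-0.6,-0.4,-0.2,0,0.5,1,1,1],
  "grip_force": 40
}}

```text
time: 23.35
ee_pos: [0.6126, 0.3212, -0.0082]
tcp_rot: [180.0, -0.0, 98.9]
wrist_force: [-0.4, 0.2, 4.5]
opening: 0.0494
grasp_force: 43.1
```

>>> {"method": "carry_out", "body": {
  "linear": [
    [0,0,0.4],
    [0,0,0.8],
    [0,0,0.9],
    [0,0,0.9],
    [0,0,0.9],
    [0,0,0.9],
    [0,0,0.6],
    [0,0,0],
    [0,0,0]
  ],
  "rotation": [
    [0,0,0],
    [0,0,0],
    [0,0,0],
    [0,0,0],
    [0,0,0],
    [0,0,0],
    [0,0,0],
    [0,0,0],
    [0,0,0]
  ],
  "grip": [1,1,1,1,1,1,1,1,1]
}}

```text
time: 24.25
ee_pos: [0.6124, 0.321, 0.0991]
tcp_rot: [-180.0, 0.0, 98.9]
wrist_force: [0.1, 0.2, -1.4]
opening: 0.0495
grasp_force: 42.5
```

Box held, with its underside at about 107 mm. Carrying it to the box seat.

>>> {"method": "carry_out", "body": {
  "linear": [
    [-0.24,-0.93,0],
    [-0.24,-0.93,0],
    [-0.24,-0.93,0],
    [-0.24,-0.93,0],
    [-0.24,-0.93,0],
    [-0.24,-0.93,0],
    [-0.24,-0.93,0],
    [-0.24,-0.93,0],
    [-0.24,-0.93,0],
    [-0.24,-0.93,0],
    [-0.24,-0.93,0],
    [-0.24,-0.93,0]
  ],
  "rotation": [
    [0,0,0.17],
    [0,0,0.17],
    [0,0,0],
    [0,0,0],
    [0,0,0],
    [0,0,0],
    [0,0,0],
    [0,0,0],
    [0,0,0],
    [0,0,0],
    [0,0,0],
    [0,0,0]
  ],
  "grip": [1,1,1,1,1,1,1,1,1,1,1,1]
}}

```text
time: 25.45
ee_pos: [0.5544, 0.0964, 0.0993]
tcp_rot: [180.0, 0.0, 101.6]
wrist_force: [0.9, -1.3, -1.0]
opening: 0.0498
grasp_force: 42.4
```

>>> {"method": "carry_out", "body": {
  "linear": [
    [-0.24,-0.93,0],
    [-0.24,-0.93,0],
    [-0.24,-0.93,0],
    [-0.24,-0.93,0],
    [-0.24,-0.93,0],
    [-0.24,-0.93,0],
    [-0.24,-0.93,0],
    [-0.24,-0.93,0],
    [-0.24,-0.93,0],
    [-0.24,-0.93,0],
    [-0.24,-0.93,0],
    [-0.24,-0.93,0]
  ],
  "rotation": [
    [0,0,0],
    [0,0,0],
    [0,0,0],
    [0,0,0],
    [0,0,0],
    [0,0,0],
    [0,0,0],
    [0,0,0],
    [0,0,0],
    [0,0,0],
    [0,0,0],
    [0,0,0]
  ],
  "grip": [1,1,1,1,1,1,1,1,1,1,1,1]
}}

```text
time: 26.65
ee_pos: [0.4965, -0.1267, 0.0993]
tcp_rot: [180.0, 0.0, 101.6]
wrist_force: [-0.1, 0.4, -1.6]
opening: 0.049
grasp_force: 42.4
```

>>> {"method": "carry_out", "body": {
  "linear": [
    [-0.24,-0.93,0],
    [-0.24,-0.93,0],
    [-0.24,-0.93,0],
    [-0.24,-0.93,0],
    [-0.24,-0.93,0],
    [-0.24,-0.93,0],
    [-0.24,-0.93,0],
    [-0.24,-0.9,0],
    [-0.24,-0.8,0],
    [-0.2,-0.5,0],
    [0,0,0],
    [0,0,0]
  ],
  "rotation": [
    [0,0,0],
    [0,0,0],
    [0,0,0],
    [0,0,0],
    [0,0,0],
    [0,0,0],
    [0,0,0],
    [0,0,0],
    [0,0,0],
    [0,0,0],
    [0,0,0],
    [0,0,0]
  ],
  "grip": [1,1,1,1,1,1,1,1,1,1,1,1]
}}

```text
time: 27.85
ee_pos: [0.4498, -0.2994, 0.0993]
tcp_rot: [180.0, -0.0, 101.5]
wrist_force: [-0.2, 0.3, -1.6]
opening: 0.0493
grasp_force: 42.4
```

>>> {"method": "carry_out", "body": {
  "linear": [
    [-0.18,-0.82,0],
    [-0.18,-0.82,0],
    [0,0,0],
    [0,0,-0.5],
    [0,0,-0.9],
    [0,0,-0.9],
    [0,0,-0.9],
    [0,0,-0.7],
    [0,0,-0.4],
    [0,0,0],
    [0,0,0]
  ],
  "rotation": [
    [0,0,0],
    [0,0,0],
    [0,0,0],
    [0,0,0],
    [0,0,0],
    [0,0,0],
    [0,0,0],
    [0,0,0],
    [0,0,0],
    [0,0,0],
    [0,0,0]
  ],
  "grip": [1,1,1,1,1,1,1,1,1,1,1]
}}

```text
time: 28.95
ee_pos: [0.443, -0.3324, 0.0137]
tcp_rot: [180.0, 0.0, 101.6]
wrist_force: [0.9, -0.2, 0.3]
opening: 0.0494
grasp_force: 42.4
```

```bash
python3 - <<'E'
from h import *
s,S=snap('side','s7'); w,_=snap('wrist','w7'); o=bot.get_obs(); print(o['ee_pos'],o['wrist_force'])
b=cv2.resize(s[300:420,200:360],(400,300),interpolation=cv2.INTER_CUBIC)
cv2.imwrite('pics/s7b.png',np.hstack([cv2.resize(w,(400,300)),b]))
E
```

```text
[ 0.44331759 -0.3326887   0.01422207] [-0.77775669 -0.40799011 -0.83851993]
```

View pics/s7b.png

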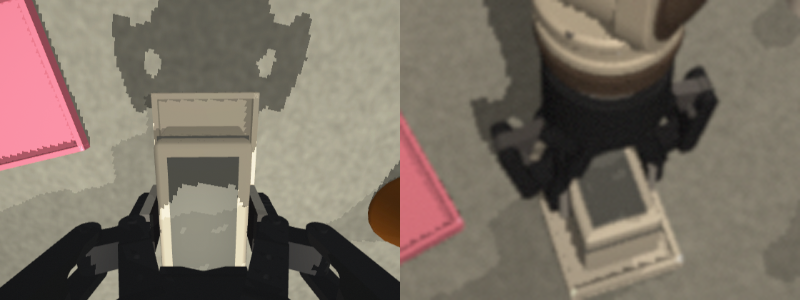

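```bash
python3 - <<'E'
from h import *
m=load('w7'); k=1.4
a=np.array([onz(m,205*k,94*k,.009)]); f=np.array([np.cos(np.radians(101.6)),np.sin(np.radians(101.6))])
for v in (135,137,139): b=onz(m,204*k,v*k,.0224); print('gap far',(a-b)@f)
print('box top far',a@f-onz(m,204*k,144*k,.0674)@f, 'seat c',a-55e-3*f)
S=load('s7')
c=np.array([onz(S,200+(u-400)/2.5,300+v/2.5,z) for u,v,z in [(588,265,.0224),(665,245,.0224),(574,296,.009),(683,262,.009)]]); print(c.round(4).tolist(),((c[0]+c[1])/2-(c[2]+c[3])/2)@f)
E
```

```text
gap far [0.02617732]
gap far [0.02757347]
gap far [0.02897674]
box top far [0.01977686] seat c [[ 0.44298314 -0.32382357]]
[[0.4296, -0.3725], [0.4801, -0.3646], [0.4193, -0.3858], [0.4915, -0.3713]] 0.009903187844978316
```

Both views say to shift about 4 mm toward +y. Adjusting and lowering.

>>> {"method": "carry_out", "body": {
  "linear": [
    [-0.04,0.2,0],
    [0,0,-0.2],
    [0,0,-0.2],
    [0,0,-0.2],
    [0,0,-0.15],
    [0,0,-0.1],
    [0,0,0],
    [0,0,0]
  ],
  "rotation": [
    [0,0,0],
    [0,0,0],
    [0,0,0],
    [0,0,0],
    [0,0,0],
    [0,0,0],
    [0,0,0],
    [0,0,0]
  ],
  "grip": [1,1,1,1,1,1,1,1]
}}

```text
time: 29.85
ee_pos: [0.442, -0.3284, -0.0037]
tcp_rot: [180.0, -0.0, 101.6]
wrist_force: [-1.0, -0.7, -0.6]
opening: 0.0492
grasp_force: 42.4
```

>>> {"method": "carry_out", "body": {
  "linear": [
    [0,0,-0.05],
    [0,0,0],
    [0,0,0]
  ],
  "rotation": [
    [0,0,0],
    [0,0,0],
    [0,0,0]
  ],
  "grip": [1,1,1]
}}

```text
time: 30.15
ee_pos: [0.442, -0.3284, -0.0047]
tcp_rot: [180.0, 0.0, 101.6]
wrist_force: [0.4, 0.3, -1.8]
opening: 0.0492
grasp_force: 42.4
```

>>> {"method": "carry_out", "body": {
  "linear": [
    [0,0,-0.05],
    [0,0,-0.03],
    [0,0,0],
    [0,0,0]
  ],
  "rotation": [
    [0,0,0],
    [0,0,0],
    [0,0,0],
    [0,0,0]
  ],
  "grip": [1,1,1,1]
}}

```text
time: 30.55
ee_pos: [0.4422, -0.3284, -0.0053]
tcp_rot: [180.0, 0.0, 101.6]
wrist_force: [-2.6, 2.3, 7.5]
opening: 0.0491
grasp_force: 43.4
```

Contact. Releasing and rising.

>>> {"method": "carry_out", "body": {
  "linear": [
    [0,0,0],
    [0,0,0],
    [0,0,0],
    [0,0,0],
    [0,0,0],
    [0,0,0],
    [0,0,0],
    [0,0,0]
  ],
  "rotation": [
    [0,0,0],
    [0,0,0],
    [0,0,0],
    [0,0,0],
    [0,0,0],
    [0,0,0],
    [0,0,0],
    [0,0,0]
  ],
  "grip": [-0.25,-0.35,-0.45,-0.6,-0.8,-1,-1,-1]
}}

```text
time: 31.35
ee_pos: [0.442, -0.3283, -0.0063]
tcp_rot: [-180.0, -0.0, 101.6]
wrist_force: [0.8, 0.4, -0.4]
opening: 0.0854
grasp_force: 0.0
```

>>> {"method": "carry_out", "body": {
  "linear": [
    [0,0,0.5],
    [0,0,0.9],
    [0,0,0.9],
    [0,0,0.9],
    [0,0,0.9],
    [0,0,0.9],
    [0,0,0.5],
    [0,0,0]
  ],
  "rotation": [
    [0,0,0],
    [0,0,0],
    [0,0,0],
    [0,0,0],
    [0,0,0],
    [0,0,0],
    [0,0,0],
    [0,0,0]
  ],
  "grip": [-1,-1,-1,-1,-1,-1,-1,-1]
}}

```text
time: 32.15
ee_pos: [0.4427, -0.3288, 0.1055]
tcp_rot: [179.9, 0.1, 101.6]
wrist_force: [0.3, -0.0, -0.9]
opening: 0.0853
grasp_force: 0.0
```

```bash
python3 - <<'E'
from h import *
w,m=snap('wrist','w8'); s,_=snap('side','s8'); o=bot.get_obs(); print(o['ee_pos'])
cv2.imwrite('pics/w8b.png',np.hstack([cv2.resize(w,(400,300)),cv2.resize(s[285:420,200:380],(400,300),interpolation=cv2.INTER_CUBIC)]))
for p in [(.618,-.181,.05),(.4545,-.174,.009)]: print(proj(m,p)*400/560)
E
```

```text
[ 0.44192861 -0.32827586  0.10332577]
[441.58832595  33.75076839]
[247.41295418  -4.83710716]
```

View pics/w8b.png

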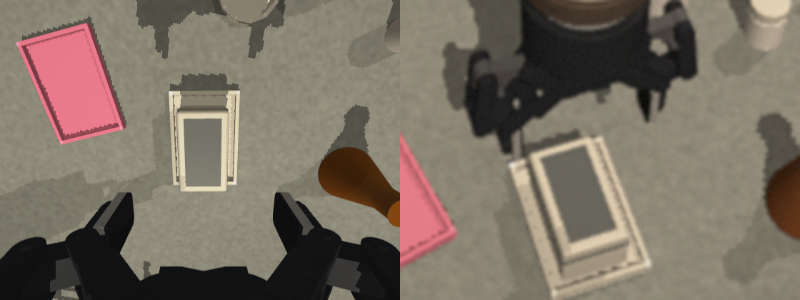

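```bash
python3 - <<'E'
from h import *
m=load('w8'); k=1.4
b=np.array([onz(m,u*k,v*k,.048) for u,v in [(179,111),(228,111),(227,191),(180,191)]]); s=np.array([onz(m,u*k,v*k,.009) for u,v in [(169,92),(240,91),(236,185),(174,185)]])
print(b.mean(0),s.mean(0),b.mean(0)-s.mean(0)); print(np.linalg.norm(b-np.roll(b,1,0),axis=1),np.linalg.norm(s-np.roll(s,1,0),axis=1))
E
```

```text
[ 0.44268183 -0.32561865] [ 0.44384914 -0.32367936] [-0.0011673  -0.00193929]
[0.08241837 0.04563091 0.08244624 0.04856881] [0.10899837 0.07580556 0.11007426 0.07460789]
```

The box is centred in its seat to 2 mm. Now the jar: I turn to close along y, since its neighbours lie to either side in x, and go above it.

>>> {"method": "carry_out", "body": {
  "linear": [
    [0.63,0.53,0],
    [0.63,0.53,0],
    [0.63,0.53,0],
    [0.63,0.53,0],
    [0.63,0.53,0],
    [0.63,0.53,0],
    [0.63,0.53,0],
    [0.63,0.53,0],
    [0.63,0.53,0],
    [0.63,0.53,0],
    [0.63,0.53,0],
    [0.63,0.53,0]
  ],
  "rotation": [
    [0,0,-0.92],
    [0,0,-0.92],
    [0,0,-0.92],
    [0,0,-0.92],
    [0,0,-0.92],
    [0,0,-0.92],
    [0,0,-0.92],
    [0,0,-0.92],
    [0,0,-0.92],
    [0,0,-0.92],
    [0,0,-0.92],
    [0,0,-0.92]
  ],
  "grip": [-1,-1,-1,-1,-1,-1,-1,-1,-1,-1,-1,-1]
}}

```text
time: 33.45
ee_pos: [0.5932, -0.2005, 0.1022]
tcp_rot: [-179.9, 0.1, 13.0]
wrist_force: [0.1, 0.5, -0.3]
opening: 0.0854
grasp_force: 0.0
```

>>> {"method": "carry_out", "body": {
  "linear": [
    [0.63,0.53,0],
    [0.6,0.53,0],
    [0,0,0],
    [0,0,0]
  ],
  "rotation": [
    [0,0,-0.92],
    [0,0,-0.92],
    [0,0,0],
    [0,0,0]
  ],
  "grip": [-1,-1,-1,-1]
}}

```text
time: 33.85
ee_pos: [0.6173, -0.1798, 0.1025]
tcp_rot: [-180.0, 0.1, -1.3]
wrist_force: [-1.0, 0.3, -0.7]
opening: 0.0853
grasp_force: 0.0
```

```bash
python3 - <<'E'
from h import *
w,m=snap('wrist','w9'); o=bot.get_obs(); print(o['ee_pos'],o['tcp_rot'])
cv2.imwrite('pics/w9b.png',cv2.resize(w,(800,600),interpolation=cv2.INTER_CUBIC))
for p in [(.618,-.181,.05),(.5414,-.1335,.07),(.6838,-.1475,.035)]: print(proj(m,p)*800/560)
E
```

```text
[ 0.61713633 -0.18012045  0.10281097] [-1.79988987e+02  8.55209720e-02 -1.29363946e+00]
[409.9240728  313.41885116]
[316.41073537 476.47478743]
[335.99084343 172.62115818]
```

View pics/w9b.png

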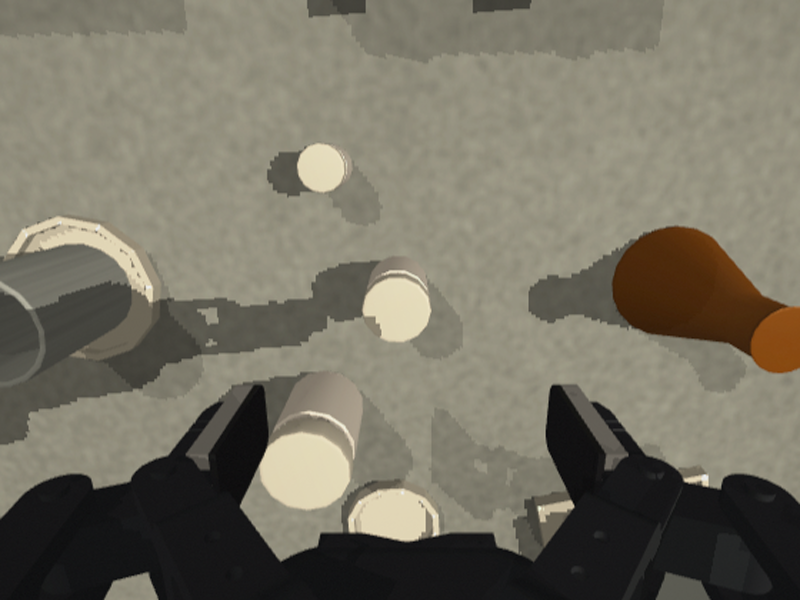

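The jar is at (397,307), just left of the finger centre (407). The large jar (305,470) is clear of the finger width.

```bash
python3 - <<'E'
from h import *
m=load('w9'); print(onz(m,397*.7,308*.7,.05),onz(m,305*.7,470*.7,.068),onz(m,391*.7,522*.7,.009))
E
```

```text
[ 0.62088549 -0.17484442] [ 0.54376957 -0.12769401] [ 0.45828898 -0.16567332]
```

>>> {"method": "carry_out", "body": {
  "linear": [
    [0.1,0.1,-0.5],
    [0,0,-0.9],
    [0,0,-0.9],
    [0,0,-0.9],
    [0,0,-0.9],
    [0,0,-0.9],
    [0,0,-0.54],
    [0,0,0],
    [0,0,0]
  ],
  "rotation": [
    [0,0,0],
    [0,0,0],
    [0,0,0],
    [0,0,0],
    [0,0,0],
    [0,0,0],
    [0,0,0],
    [0,0,0],
    [0,0,0]
  ],
  "grip": [-1,-1,-1,-1,-1,-1,-1,-1,-1]
}}

```text
time: 34.8
ee_pos: [0.6198, -0.1781, -0.0068]
tcp_rot: [180.0, -0.0, -1.5]
wrist_force: [0.0, -0.4, 0.5]
opening: 0.0856
grasp_force: 0.0
```

>>> {"method": "carry_out", "body": {
  "linear": [
    [0,0,0],
    [0,0,0],
    [0,0,0],
    [0,0,0],
    [0,0,0],
    [0,0,0],
    [0,0,0],
    [0,0,0],
    [0,0,0],
    [0,0,0],
    [0,0,0]
  ],
  "rotation": [
    [0,0,0],
    [0,0,0],
    [0,0,0],
    [0,0,0],
    [0,0,0],
    [0,0,0],
    [0,0,0],
    [0,0,0],
    [0,0,0],
    [0,0,0],
    [0,0,0]
  ],
  "grip": [-0.7,-0.4,-0.2,-0.1,0,0.1,0.2,0.4,1,1,1],
  "grip_force": 35
}}

```text
time: 35.9
ee_pos: [0.6199, -0.178, -0.0069]
tcp_rot: [180.0, -0.0, -1.5]
wrist_force: [0.7, -0.1, 2.9]
opening: 0.033
grasp_force: 34.8
```

>>> {"method": "carry_out", "body": {
  "linear": [
    [0,0,0.4],
    [0,0,0.8],
    [0,0,0.9],
    [0,0,0.9],
    [0,0,0.9],
    [0,0,0.9],
    [0,0,0.6],
    [0,0,0]
  ],
  "rotation": [
    [0,0,0],
    [0,0,0],
    [0,0,0],
    [0,0,0],
    [0,0,0],
    [0,0,0],
    [0,0,0],
    [0,0,0]
  ],
  "grip": [1,1,1,1,1,1,1,1]
}}

```text
time: 36.7
ee_pos: [0.6208, -0.1783, 0.1036]
tcp_rot: [179.9, -0.2, -1.5]
wrist_force: [-0.1, -0.4, -0.7]
opening: 0.0332
grasp_force: 34.8
```

>>> {"method": "carry_out", "body": {
  "linear": [
    [-0.9,0.04,0],
    [-0.9,0.04,0],
    [-0.9,0.04,0],
    [-0.9,0.04,0],
    [-0.9,0.04,0],
    [-0.9,0.04,0],
    [-0.9,0.04,0],
    [-0.9,0.04,0],
    [-0.9,0.04,0],
    [0,0,0],
    [0,0,0]
  ],
  "rotation": [
    [0,0,0],
    [0,0,0],
    [0,0,0],
    [0,0,0],
    [0,0,0],
    [0,0,0],
    [0,0,0],
    [0,0,0],
    [0,0,0],
    [0,0,0],
    [0,0,0]
  ],
  "grip": [1,1,1,1,1,1,1,1,1,1,1]
}}

```text
time: 37.8
ee_pos: [0.4579, -0.1708, 0.1007]
tcp_rot: [180.0, -0.0, -1.5]
wrist_force: [1.2, -0.4, -1.0]
opening: 0.0331
grasp_force: 34.8
```

>>> {"method": "carry_out", "body": {
  "linear": [
    [0,0,-0.5],
    [0,0,-0.9],
    [0,0,-0.9],
    [0,0,-0.9],
    [0,0,-0.8],
    [0,0,-0.4],
    [0,0,0],
    [0,0,0]
  ],
  "rotation": [
    [0,0,0],
    [0,0,0],
    [0,0,0],
    [0,0,0],
    [0,0,0],
    [0,0,0],
    [0,0,0],
    [0,0,0]
  ],
  "grip": [1,1,1,1,1,1,1,1]
}}

```text
time: 38.6
ee_pos: [0.4582, -0.1708, 0.0131]
tcp_rot: [180.0, -0.0, -1.5]
wrist_force: [0.1, -0.7, -0.5]
opening: 0.033
grasp_force: 34.8
```

```bash
python3 - <<'E'
from h import *
s,S=snap('side','s10'); w,m=snap('wrist','w10'); o=bot.get_obs(); print(o['ee_pos'])
cv2.imwrite('pics/s10b.png',np.hstack([cv2.resize(w[120:420,100:500],(400,300)),cv2.resize(s[240:345,210:350],(400,300),interpolation=cv2.INTER_CUBIC)]))
E
```

```text
[ 0.45842025 -0.17094182  0.0136613 ]
```

View pics/s10b.png

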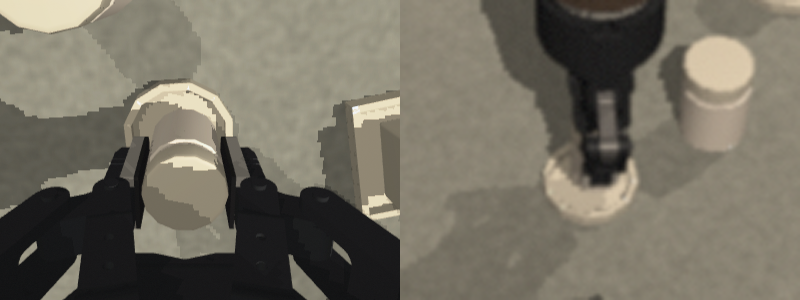

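```bash
python3 - <<'E'
from h import *
m=load('w10')
a=onz(m,279,200,.009); b=onz(m,283,230,.0207); print(a,b,'seat c x',a[0]-.030,'jar c x',b[0]-.017)
print('seat y',onz(m,225,250,.009),onz(m,333,250,.009),'jar y',onz(m,250,245,.0207),onz(m,317,245,.0207))
E
```

```text
[ 0.48640071 -0.16815156] [ 0.47382642 -0.16996912] seat c x 0.4564007061828864 jar c x 0.4568264174108273
seat y [ 0.45847716 -0.13741133] [ 0.45694337 -0.19718936] jar y [ 0.46605538 -0.1528172 ] [ 0.46517378 -0.1872058 ]
```

The jar is within 3 mm of the seat centre. Lowering with a 1 mm correction.

>>> {"method": "carry_out", "body": {
  "linear": [
    [0,0.05,-0.2],
    [0,0,-0.2],
    [0,0,-0.2],
    [0,0,-0.12],
    [0,0,-0.08],
    [0,0,-0.05],
    [0,0,0],
    [0,0,0]
  ],
  "rotation": [
    [0,0,0],
    [0,0,0],
    [0,0,0],
    [0,0,0],
    [0,0,0],
    [0,0,0],
    [0,0,0],
    [0,0,0]
  ],
  "grip": [1,1,1,1,1,1,1,1]
}}

```text
time: 39.5
ee_pos: [0.4579, -0.1698, -0.004]
tcp_rot: [180.0, -0.0, -1.5]
wrist_force: [-1.5, 0.7, 1.4]
opening: 0.0331
grasp_force: 34.9
```

>>> {"method": "carry_out", "body": {
  "linear": [
    [0,0,-0.05],
    [0,0,0],
    [0,0,0]
  ],
  "rotation": [
    [0,0,0],
    [0,0,0],
    [0,0,0]
  ],
  "grip": [1,1,1]
}}

```text
time: 39.8
ee_pos: [0.4579, -0.1698, -0.004]
tcp_rot: [180.0, -0.0, -1.5]
wrist_force: [-4.1, 2.1, 9.5]
opening: 0.0331
grasp_force: 35.8
```

Contact. Releasing, rising and checking.

>>> {"method": "carry_out", "body": {
  "linear": [
    [0,0,0.03],
    [0,0,0],
    [0,0,0],
    [0,0,0],
    [0,0,0],
    [0,0,0],
    [0,0,0],
    [0,0,0]
  ],
  "rotation": [
    [0,0,0],
    [0,0,0],
    [0,0,0],
    [0,0,0],
    [0,0,0],
    [0,0,0],
    [0,0,0],
    [0,0,0]
  ],
  "grip": [0.2,0.1,0,-0.2,-0.4,-0.6,-0.6,-0.6]
}}

```text
time: 40.6
ee_pos: [0.4578, -0.1697, -0.0045]
tcp_rot: [-180.0, -0.0, -1.5]
wrist_force: [0.0, 0.2, 0.5]
opening: 0.0684
grasp_force: 0.0
```

>>> {"method": "carry_out", "body": {
  "linear": [
    [0,0,0.5],
    [0,0,0.9],
    [0,0,0.9],
    [0,0,0.9],
    [0,0,0.9],
    [0,0,0.9],
    [0,0,0.9],
    [0,0,0.9],
    [0,0,0.9],
    [-0.5,0,0.5],
    [0,0,0]
  ],
  "rotation": [
    [0,0,0],
    [0,0,0],
    [0,0,0],
    [0,0,0],
    [0,0,0],
    [0,0,0],
    [0,0,0],
    [0,0,0],
    [0,0,0],
    [0,0,0],
    [0,0,0]
  ],
  "grip": [-1,-1,-1,-1,-1,-1,-1,-1,-1,-1,-1]
}}

```text
time: 41.7
ee_pos: [0.4474, -0.1699, 0.1613]
tcp_rot: [180.0, -0.1, -1.5]
wrist_force: [0.5, 0.3, -0.5]
opening: 0.0853
grasp_force: 0.0
```

```bash
python3 - <<'E'
from h import *
w,m=snap('wrist','w11'); s,_=snap('scene','c11'); 
cv2.imwrite('pics/f.png',np.hstack([cv2.resize(w,(400,300)),cv2.resize(s[120:300,160:400],(400,300),interpolation=cv2.INTER_CUBIC)]))
print(bot.get_obs()['ee_pos'])
E
```

```text
[ 0.44748928 -0.16978252  0.15929837]
```

View pics/f.png

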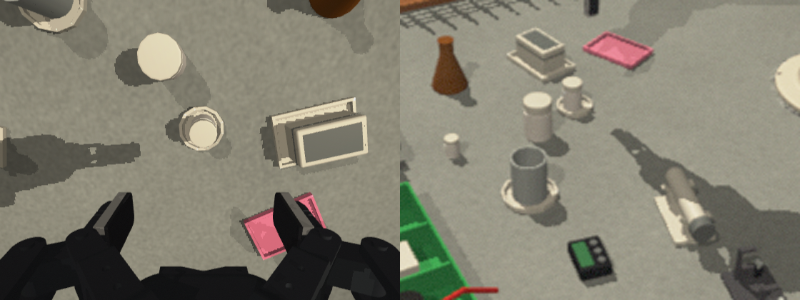

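The view shows all four pieces in their seats: jar (203,132) inside its rim, box, beaker and tube seated. The flask still stands where it was and the gripper is clear, so I'm handing in.

```bash
python3 -c "
from workcell import bot
print(bot.job_done())"
```

```text
the job is handed in; nothing more can be done
None
```

The beaker, jar, tip box and tube each sit in their own seats, the flask was left where it stands, and the job was handed in at about 42 s; no verdict came back.

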